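Turn a tray of test coupons over in the tray turner

ROBOT

A 7-joint arm with a two-finger parallel gripper is mounted at the origin on the work surface. World frame = base frame: x ahead of the robot, y to its left, z up, the work surface at z = 0. Lengths are in m, angles in rad, forces in N, time in s.
With the tool pointing down it reaches from about 0.4 to 0.925 m from the base axis. Payload 4.1 kg.
Tool frame: the origin (TCP) lies at the very end of the fingers, on their centre line; the grasp point (between the pads) lies 19 mm behind it; z points along the fingers, y is the direction in which the jaws open and shut (so a half turn about z gives the same grasp; the last joint's range is limited). The gripper opens to 85 mm and grips with 20 to 120 N. Pads are 22 mm wide; open, the fingers measure 114 mm over their backs; the gripper's body (76 mm by 85 mm) begins 54 mm behind the grasp point. The pads swing forward as they close: fully open they stand 13 mm farther back than shut.
Start: joints at [1.22, 0.398, 0.045, 1.537, -0.019, 1.207, -0.051], TCP at [0.162, -0.63, 0.231] pointing down, gripper open.
Joint ranges: [-2.82, 2.82], [-0.49, 2.23], [-1.37, 1.46], [0, 2.46], [-1.36, 4.5], [0.23, 2], [-2.94, 2.94]. Speed limits (rad/s): [2.57, 2.57, 3.14, 3.14, 3.14, 3.14, 3.14].

INTERFACE

Orientations are given as [roll, pitch, yaw] about the fixed x, y, z axes, in that order (R = Rz(yaw) Ry(pitch) Rx(roll)).
In Python, from plant import env gives the robot as it stands.
- The arm moves only by the shell command python3 -m creep 'ROWS' [FORCE]. ROWS is JSON, a list of rows, each a list of 3 entries, a list of its own where there are three numbers: the shift along the tool's x, y, z in m, then the turn about the tool's z in rad, then the opening, from 0 (shut) to 1 (fully open). In form: [[[x, y, z], turn, gripper], ...]. A call has 1 to 10 rows; each row is the pose to reach, as a shift and turn from the pose commanded when the call began, along the tool's axes at that moment; what a row does not reach only later rows make up. A row lasts 1/12 s, in which the tool goes at most 41.7 mm and 7.16 degrees, less where a joint would pass 70% of its speed; a pose out of reach is approached as far as the arm can. A call with a gripper value outside its range is refused whole. The fingers move at their own pace and stop on an object; FORCE is the grip in N (left out, the last holds). Time passes only in rows, so rows that repeat a pose let the fingers close. It gives the time, the measured TCP pose, the force and the opening at its end, in the units of the state.
- env.sense(): the state, without advancing time (a new reading comes with each control period).
- env.grab_frame(name): name is "scene" or "top" or "wrist"; returns a dict with "image" (400x640x3 uint8, red, green, blue), "vfov" (degrees; the focal length in pixels is half the picture's height over the tangent of half this angle, whatever the lens; pixels are square), "cx", "cy" (the principal point, pixels), "R" (3x3) and "t" (3): a world point X has camera coordinates R X + t; the wrist camera has in their place "tool_from_camera" (4x4, takes a point from camera to tool coordinates, whose origin is the TCP and whose axes are the flange's). Camera axes: x right, y down, z forward; pixel columns grow to the right and rows downward; lengths in m; the calibration is good to about 2 mm. A picture is of the moment at which its call begins: read the wrist's pose just before it. There is no depth.
- env.hand_in(): hands the job in, once; it reports no verdict.
Trained networks look in a picture, given as the dict that the camera call returned (one of the last four; its "shot" number tells which), for a name from the list of things; names that differ only in an ending like _2 or _b are one class to them, and where a whole thing is asked for, a point or a joint stands for the part that bears it (a point fixed in the world has none). Each returns a list of dicts, best first, with "p" (0 to 1); they miss things now and then, are a little off and sometimes report something else, mostly with a low value. They report only what shows in the picture. A call takes as long as a camera call. They do not tell look-alikes from the thing itself.
- env.search_frame(label, picture): "rect" ([left, top, width, height] in pixels, round what is visible of it).
- env.masks_of(label, picture): "region" (400x640 bool, what is visible of it) and "rect" ([left, top, width, height] in pixels, round what is visible of it).
- env.place_of(label, picture): "pixel" ([row, column] in pixels: a listed point, or the origin of a listed thing).
The state is a dict: "clock": time; "q": joint angles; "joint_velocities": joint speeds; "tau": joint torques, N m; "tool_pos": TCP position; "tcp_rot": TCP orientation; "wrist_force": force on the tool from outside, world axes, zero at the start; "wrist_torque": the same for the moment, N m; "finger_gap": opening from 0.0 (shut) to 1.0 (fully open).
Only numpy, scipy, OpenCV 4.12 (cv2) and the standard library are available. Lean on these libraries where they do the work, as an engineer would, in place of code of your own. Each camera call takes 0.05 s, during which the arm holds its last target. There are 200 camera calls.

TASK

Turn the three coupons in the blue tray over into the white tray: cap the blue tray in the turner with the white one, lock it by pushing the yellow-gripped pin fully home through ears and lug, and crank the frame half a turn to its far stop. Then pull out the red-gripped pin, which is now on top, and lay it in the pin rest, grip pointing the way the yellow one's did, and lift off the blue tray and set it mouth down near the middle of the green mat. Leave the white tray with the coupons pinned in the turner, spill nothing and leave the other things on the bench alone.

Things in the scene. Friction and masses are not known exactly. Their poses are not given: they have to be found in the camera images.
- turner: Grey base (160 x 200 x 12 mm) and tower of the tray turner, fixed. Origin on the bench straight below the middle of the turning frame. +y is the side where the pins go in; the tower (60 mm wide, 130 high) stands at y -75 to -93 mm and the crank beyond it. The turning axis is parallel to y, 105 mm above the bench.
- frame_centre (a point): Middle of the aluminium turning frame, on its axis, 105 mm above the bench. Axes turn with the frame: the turner's at joint 0, y always along the axis. The frame is a ring open above and below: opening 94 (x) by 114 (y) mm, side rails 14 mm above and below the centre, then flared lips; end cheeks at y 57 to 63 mm either side, rising as 60 mm wide ears to 43 mm above and below.
- ear_slot (a point): Outer mouth, on the +y ear, of the upper slots at the start (yellow pin): 63 mm along y and +26 mm along z from the frame centre. Slots 40 mm wide (x), 14 high (z) go through both ears in line; the same pair at z -26 mm holds the red pin. The lugs' slots come into line with these when the trays lie mouth to mouth in the frame.
- rotor (a joint): Turning frame with its crank, rad: 0 at the start (crank pointing to the turner's -x), 3.14 after half a turn at the far stop; stops at both ends. Grows as the crank goes from -x up over the top to +x. Stays where left: friction 0.5 N m, some 7 N at the crank grip.
- crank_grip (a point): Middle of the crank's black round grip: 18 mm thick, 50 mm long, parallel to the turning axis, free to spin on its spindle, 70 mm from the axis. At joint q it lies at (-70 cos q, -138, 105 + 70 sin q) mm from the turner's origin, along the turner's axes.
- full_tray: Blue tray with the three coupons, inside 74 x 96 mm: 90 (x) by 110 (y) mm, 16 deep outside, 11 inside; 5 mm floor, 0.2 kg. Origin: middle of the rim plane (open mouth). Starts mouth up in the frame, hung by its lug on the red pin, rim some 2 mm below the frame centre, as again after the half turn. z points out of its mouth; the lug is towards -z.
- full_lug (a point): Grip point of the blue tray's lug, on its middle plane, 45 mm from the rim plane. The lug stands on the middle of the tray's back, 60 mm wide (x), 14 thick (y, gripped across this), 40 tall (16 to 56 mm from the rim plane). A slot 40 wide, 14 high runs through it along y, centred 28 mm from the rim plane; solid from 35 to 56 mm.
- cap_tray: White empty tray, inside 84 x 104 mm: 90 (x) by 110 (y) mm, 16 deep outside, 11 inside; 5 mm floor, 0.2 kg. Origin: middle of the rim plane (open mouth). Starts mouth down, lug up on the mat. z points from the mouth to the lug. Capping the blue tray, its rim lies some 2 mm below the frame centre, with 2 mm of play all round in the frame.
- cap_lug (a point): Grip point of the white tray's lug, on its middle plane, 45 mm from the rim plane. The lug stands on the middle of the tray's back, 60 mm wide (x), 14 thick (y, gripped across this), 40 tall (16 to 56 mm from the rim plane). A slot 40 wide, 14 high runs through it along y, centred 28 mm from the rim plane; solid from 35 to 56 mm.
- red_pin: Flat steel pin, 0.12 kg. Origin on its centre line at the head's seating face. Shaft to -y: 36 wide (x), 10 thick (z), 132 mm long, rounded nose. Head plate 52 x 24, 6 thick, then a grip 20 x 20 mm from 6 to 51 mm, to +y. Red grip. Starts through the lower ear slots and the blue tray's lug, grip to the turner's +y; after the half turn it is on top, grip still to +y.
- yellow_pin: Flat steel pin, 0.12 kg. Origin on its centre line at the head's seating face. Shaft to -y: 36 wide (x), 10 thick (z), 132 mm long, rounded nose. Head plate 52 x 24, 6 thick, then a grip 20 x 20 mm from 6 to 51 mm, to +y. Yellow grip. Starts level in the pin rest, axes along the rest's. Seated, the head touches the +y ear: origin 63 mm from the frame centre along y.
- mat: Green mat, 150 mm (x) by 170 mm (y), 3 mm thick, fixed. Origin under its middle, on the bench; the white tray starts within 20 mm of its middle.
- pin_rest: Fixed pin rest: foot 80 x 120 mm, two wooden uprights at y -45 and +45 mm (68 mm wide, 10 thick), each with a notch 44 mm wide between horns 57 mm high; notch floor 45 mm above the bench. Origin on the bench under its middle. A pin lies along y, centre line 50 mm above the bench, origin 65 mm along +y, grip beyond the +y upright.
- coupon0: Loose aluminium test coupon, 66 x 28 x 10 mm, 50 g, with a yellow painted face on +z; origin at its centre. The three start in the blue tray, yellow face up, long side along the turner's x.
- coupon1: Loose aluminium test coupon, 66 x 28 x 10 mm, 50 g, with a yellow painted face on +z; origin at its centre. The three start in the blue tray, yellow face up, long side along the turner's x.
- coupon2: Loose aluminium test coupon, 66 x 28 x 10 mm, 50 g, with a yellow painted face on +z; origin at its centre. The three start in the blue tray, yellow face up, long side along the turner's x.
- blank: Solid green glass cylinder (optical blank), 70 mm wide, 80 mm tall; bystander. Origin under its foot.
- jar: Amber jar with a white lid, 56 mm wide, 75 mm tall; bystander. Origin under its foot.
- hone: Brick-red whetstone, 50 x 150 x 22 mm, lying flat nearest the robot; bystander. Origin under its middle.
Mind the look-alikes: they are no part of the job. Leave any purple look-alike of the red_pin alone. Of the things that look like the cap_tray, the smaller one is meant.

How it is judged:
By the outcome, as a careful person would: the job done as asked, in the order asked, and still so for the second after the job is handed in, with the robot touching nothing.
It also fails if it takes over 72 s, if anything falls off the work surface, if the arm or the gripper's body presses on something with over 40 N, if the wrist force passes 120 N, or if a joint passes its speed limit or range.

## Working session

There is one attempt and no reset: what is moved stays moved. The work goes in short steps, Python scripts to look and compute and a shell command to move; the robot and the scene stay as the last step left them, time stands still between calls to the robot, and variables do not carry over. Pictures are saved under pics/ and viewed, about 8 in all and at most 12, crops included, and the job is handed in when it is done.

```bash
ls; mkdir -p pics
python3 - <<'E'
from plant import env
import cv2,numpy as np
s=env.sense();print({k:np.round(v,3).tolist() for k,v in s.items()})
for c in ("scene","top"):
    f=env.grab_frame(c);cv2.imwrite(f"pics/{c}0.png",f["image"][:,:,::-1])
    print(c,f["vfov"],f["cx"],f["cy"],np.round(f["R"],3).tolist(),np.round(f["t"],3).tolist(),f["shot"])
    for l in ["turner","frame_centre","ear_slot","crank_grip","full_tray","cap_tray","cap_lug","red_pin","yellow_pin","mat","pin_rest","blank","jar","hone","coupon0"]:
        print(l,[(round(d["p"],2),np.round(d["pixel"]).tolist()) for d in env.place_of(l,f)][:4])
E
```

```text
pics
{'clock': 0.0, 'q': [1.22, 0.399, 0.045, 1.538, -0.019, 1.207, -0.051], 'joint_velocities': [0.001, 0.001, 0.0, -0.0, 0.001, -0.001, 0.001], 'tau': [-0.001, -47.512, 1.365, -25.422, 0.012, 0.01, -0.0], 'tool_pos': [0.162, -0.629, 0.23], 'tcp_rot': [-3.14, 0.0, 0.252], 'wrist_force': [0.222, 0.608, 0.154], 'wrist_torque': [-0.006, -0.0, -0.017], 'finger_gap': 0.996}
scene 48.93110518252349 318.87020646349384 200.3024625727995 [[-0.463, 0.887, -0.007], [0.764, 0.395, -0.51], [-0.45, -0.241, -0.86]] [0.219, -0.277, 1.397] 1
turner [(0.23, [291.0, 457.0])]
frame_centre [(0.4, [246.0, 319.0]), (0.34, [201.0, 291.0])]
ear_slot [(0.72, [253.0, 340.0])]
crank_grip [(0.98, [199.0, 291.0]), (0.68, [244.0, 320.0])]
full_tray [(0.86, [244.0, 317.0])]
cap_tray [(0.86, [123.0, 260.0]), (0.65, [179.0, 225.0])]
cap_lug [(0.84, [168.0, 215.0]), (0.82, [111.0, 257.0]), (0.67, [176.0, 220.0])]
red_pin [(0.92, [216.0, 398.0]), (0.6, [261.0, 319.0]), (0.54, [266.0, 336.0])]
yellow_pin [(0.65, [290.0, 458.0])]
mat [(0.75, [176.0, 220.0])]
pin_rest [(0.66, [286.0, 424.0]), (0.58, [244.0, 315.0])]
blan
[... 264 characters left out ...]
.43, 1.039] 2
turner [(0.62, [165.0, 312.0])]
frame_centre [(0.51, [206.0, 446.0])]
ear_slot [(0.71, [149.0, 282.0])]
crank_grip [(0.85, [192.0, 361.0])]
full_tray [(0.75, [153.0, 309.0])]
cap_tray [(0.84, [292.0, 455.0]), (0.62, [203.0, 444.0])]
cap_lug [(0.92, [294.0, 455.0]), (0.6, [203.0, 450.0])]
red_pin [(0.72, [153.0, 288.0])]
yellow_pin [(0.64, [184.0, 182.0]), (0.36, [125.0, 198.0])]
mat [(0.61, [206.0, 445.0]), (0.19, [152.0, 307.0]), (0.17, [147.0, 284.0])]
pin_rest [(0.73, [186.0, 210.0]), (0.66, [202.0, 441.0])]
blank [(0.57, [125.0, 202.0])]
jar [(0.65, [138.0, 446.0])]
hone [(0.87, [216.0, 314.0])]
coupon0 [(0.61, [152.0, 305.0]), (0.61, [152.0, 295.0]), (0.5, [158.0, 318.0])]
```

View pics/top0.png

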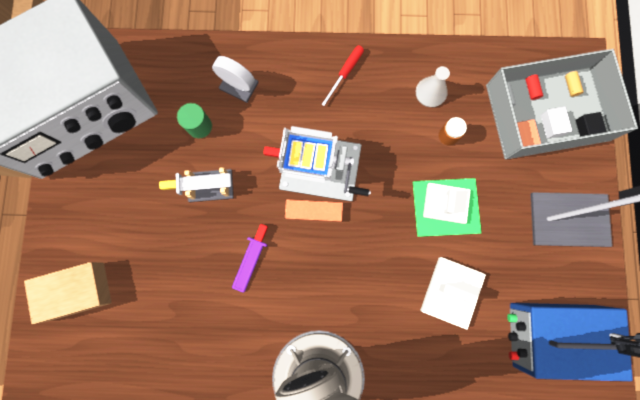

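View pics/scene0.png

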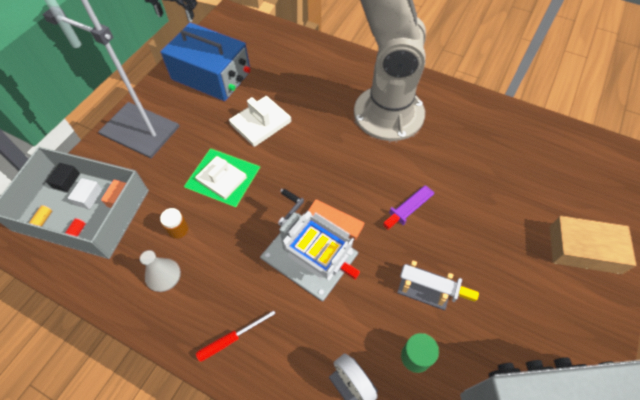

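The top view shows the turner at about (320,160) with its red grip to the left (world +y) and its crank at lower right. The pin rest is at (205,185) and the mat with the small white tray is at (447,204). The larger look-alike tray is at (455,292) and the purple pin at (250,258).

```bash
cat > h.py <<'E'
from plant import env
import numpy as np, cv2
from scipy.spatial.transform import Rotation as Ro
def cam(name):
    s=env.sense(); f=env.grab_frame(name)
    if "R" not in f:
        T=np.eye(4);T[:3,:3]=Ro.from_euler('xyz',s["tcp_rot"]).as_matrix();T[:3,3]=s["tool_pos"]
        W=np.linalg.inv(T@np.array(f["tool_from_camera"])); f["Rw"],f["tw"]=W[:3,:3],W[:3,3]
    else: f["Rw"],f["tw"]=np.array(f["R"]),np.array(f["t"])
    f["f"]=200/np.tan(np.radians(f["vfov"])/2)
    return f
def back(f,rc,z):
    "pixel (row,col) -> world point on plane z"
    d=f["Rw"].T@np.array([(rc[1]-f["cx"])/f["f"],(rc[0]-f["cy"])/f["f"],1]); o=-f["Rw"].T@f["tw"]
    return o+d*(z-o[2])/d[2]
def proj(f,X):
    c=np.atleast_2d(X)@f["Rw"].T+f["tw"]
    return np.c_[f["cy"]+f["f"]*c[:,1]/c[:,2], f["cx"]+f["f"]*c[:,0]/c[:,2]]
def tri(*fp):
    A=[];b=[]
    for f,rc in fp:
        d=f["Rw"].T@np.array([(rc[1]-f["cx"])/f["f"],(rc[0]-f["cy"])/f["f"],1]); d/=np.linalg.norm(d);o=-f["Rw"].T@f["tw"]
        P=np.eye(3)-np.outer(d,d);A.append(P);b.append(P@o)
    return np.linalg.lstsq(np.vstack(A),np.hstack(b),rcond=None)[0]
def save(f,n,crop=None,k=1):
    im=f["image"][:,:,::-1]
    if crop: r0,r1,c0,c1=crop; im=im[r0:r1,c0:c1]
    cv2.imwrite(f"pics/{n}.png",cv2.resize(im,None,fx=k,fy=k,interpolation=cv2.INTER_CUBIC))
E
python3 - <<'E'
from h import *
f=cam("top"); w=cam("wrist"); save(w,"w0")
print(np.round(w["tool_from_camera"],3).tolist(),w["vfov"],w["cx"],w["cy"])
for n,rc,z in [("crank",(192,361),.105),("full",(153,309),.103),("ear",(149,282),.131),("cap_lug",(203,449),.048),("yp",(184,175),.05),("mat",(206,446),.003),("rest",(186,207),.05)]:
    print(n,np.round(back(f,rc,z),3))
for l in ["turner","mat","pin_rest","yellow_pin","cap_tray","hone","full_tray"]:
    for d in env.masks_of(l,f)[:2]:
        c=cv2.minAreaRect(np.argwhere(d["region"])[:,::-1].astype(np.float32)); print(l,round(d["p"],2),np.round(c[0]),np.round(c[1]),round(c[2],1),d["region"].sum())
E
```

```text
[[-0.0, -0.949, -0.316, 0.083], [1.0, -0.0, 0.001, 0.001], [-0.001, -0.316, 0.949, -0.142], [0.0, 0.0, 0.0, 1.0]] 58.89633224300644 316.18481696726457 201.83824211593543
crank [ 0.459 -0.096  0.105]
full [0.555 0.034 0.103]
ear [0.556 0.099 0.131]
cap_lug [ 0.446 -0.327  0.048]
yp [0.48  0.382 0.05 ]
mat [ 0.446 -0.333  0.003]
rest [0.476 0.299 0.05 ]
turner 0.75 [326. 164.] [96. 65.] 9.8 3472
mat 0.71 [447. 207.] [56. 64.] 86.2 1946
pin_rest 0.96 [209. 185.] [31. 47.] 85.2 742
yellow_pin 0.82 [196. 184.] [20. 73.] 88.7 984
cap_tray 0.8 [447. 203.] [43. 35.] 8.1 1471
cap_tray 0.65 [453. 293.] [50. 59.] 19.0 2816
hone 0.64 [299. 157.] [71.  9.] 10.1 140
hone 0.57 [314. 211.] [22. 57.] 90.0 1202
full_tray 0.9 [308. 155.] [45. 35.] 8.1 515
full_tray 0.68 [326. 164.] [93. 64.] 9.5 3157
```

```bash
python3 -m creep '[[[0.353,-0.218,-0.02],0.39,1],[[0.353,-0.218,-0.02],0.39,1],[[0.353,-0.218,-0.02],0.39,1],[[0.353,-0.218,-0.02],0.39,1],[[0.353,-0.218,-0.02],0.39,1],[[0.353,-0.218,-0.02],0.39,1],[[0.353,-0.218,-0.02],0.39,1],[[0.353,-0.218,-0.02],0.39,1],[[0.353,-0.218,-0.02],0.39,1],[[0.353,-0.218,-0.02],0.39,1]]'
python3 -m creep '[[[0,0,0],0,1],[[0,0,0],0,1]]'
python3 - <<'E'
from h import *
w=cam("wrist"); save(w,"w1"); print(np.round(env.sense()["q"],2))
for l in ["cap_lug","cap_tray","mat"]:
    for d in env.place_of(l,w)[:2]: print(l,round(d["p"],2),np.round(d["pixel"],1),np.round(back(w,d["pixel"],{"cap_lug":.048,"mat":0}.get(l,.003)),4))
    for d in env.masks_of(l,w)[:1]:
        c=cv2.minAreaRect(np.argwhere(d["region"])[:,::-1].astype(np.float32)); b=cv2.boxPoints(c); print(np.round([back(w,p[::-1],.003)[:2] for p in b],3).tolist())
E
```

```text
clock: 2.88
tool_pos: [0.4499, -0.3296, 0.2518]
tcp_rot: [3.141, -0.001, -0.138]
wrist_force: [0.6, -0.3, 0.6]
finger_gap: 0.998
clock: 3.05
tool_pos: [0.4513, -0.3283, 0.2516]
tcp_rot: [-3.141, -0.001, -0.131]
wrist_force: [-0.6, -1.3, 0.6]
finger_gap: 1.003
[ 0.64  0.22 -0.1   1.73  0.02  1.19 -1.17]
cap_lug 0.96 [362.3 350.3] [ 0.2117 -0.3388  0.048 ]
cap_lug 0.92 [161.8 319.3] [ 0.4606 -0.3332  0.048 ]
[[0.161, -0.256], [0.318, -0.309], [0.271, -0.429], [0.105, -0.39]]
cap_tray 0.72 [160.8 317.1] [ 0.4526 -0.33    0.003 ]
cap_tray 0.67 [327.5 347.3] [ 0.2268 -0.3405  0.003 ]
[[0.508, -0.282], [0.493, -0.394], [0.399, -0.386], [0.415, -0.265]]
[[0.518, -0.245], [0.53, -0.413], [0.382, -0.436], [0.364, -0.247]]
```

View pics/w1.png

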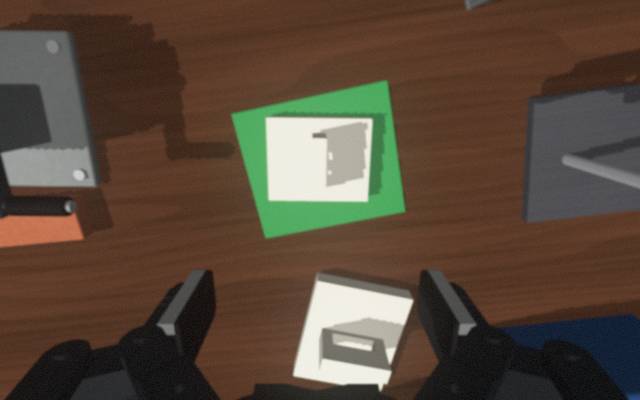

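The wrist view shows the white tray square to the tool, spanning columns 266–373 and rows 117–201 on the mat. I'll fit its pose from its silhouette.

```bash
cat >> h.py <<'E'
from scipy.optimize import minimize
def box(x0,x1,y0,y1,z0,z1): return np.array([[x,y,z] for x in(x0,x1) for y in(y0,y1) for z in(z0,z1)])
def sil(f,boxes,p,k=4):
    R=Ro.from_euler('z',p[2]).as_matrix(); m=np.zeros((400*k,640*k),np.uint8)
    for b in boxes:
        uv=proj(f,b@R.T+[p[0],p[1],0])[:,::-1]
        h=cv2.convexHull(uv.astype(np.float32))
        cv2.fillConvexPoly(m,np.round(((h+.5)*k-.5)*16).astype(np.int32),255,shift=4)
    return cv2.resize(m,(640,400),interpolation=cv2.INTER_AREA)/255.
def fit(f,boxes,mask,p0,roi=None):
    w=np.ones(mask.shape) if roi is None else roi
    c=lambda q:(np.abs(sil(f,boxes,[q[0]/1e3,q[1]/1e3,q[2]/100])-mask)*w).sum()
    q0=np.array([p0[0]*1e3,p0[1]*1e3,p0[2]*100])
    r=minimize(c,q0,method="Nelder-Mead",options=dict(initial_simplex=q0+np.vstack([np.zeros(3),6*np.eye(3)]),xatol=.02,fatol=.5,maxiter=150))
    return np.array([r.x[0]/1e3,r.x[1]/1e3,r.x[2]/100]),r.fun/mask.sum()
def hsv(f): return cv2.cvtColor(f["image"],cv2.COLOR_RGB2HSV)
E
cat > tray.py <<'E'
from h import *
def captray(w):
    H=hsv(w).astype(int); im=w["image"].astype(int)
    green=(H[...,0]>50)&(H[...,0]<80)&(H[...,1]>100)&(H[...,2]>40)
    n,l,st,_=cv2.connectedComponentsWithStats(green.astype(np.uint8)); g=l==1+np.argmax(st[1:,4])
    hull=cv2.convexHull(np.argwhere(g)[:,::-1].astype(np.int32)); m=np.zeros((400,640),np.uint8);cv2.fillConvexPoly(m,hull,1)
    t=cv2.morphologyEx(((m>0)&~green).astype(np.uint8),cv2.MORPH_OPEN,np.ones((3,3))).astype(float)
    a=fit(w,[box(-.045,.045,-.055,.055,.003,.019),box(-.03,.03,-.007,.007,.019,.059)],t,[.4526,-.33,-.135])
    b=fit(w,[box(-.075,.075,-.085,.085,.0,.003)],m.astype(float),[.45,-.333,-.2])
    return a,b
if __name__=="__main__":
    print(captray(cam("wrist")))
    print(env.sense()["tool_pos"],env.sense()["tcp_rot"])
E
python3 tray.py
```

```text
((array([ 0.4569878 , -0.33052405, -0.14099149]), np.float64(0.04341791534973789)), (array([ 0.44842006, -0.33408419,  0.07434576]), np.float64(0.007784040378374007)))
[ 0.44802792 -0.33209363  0.25122946] [ 3.14137070e+00  1.51702208e-04 -1.40241403e-01]
```

```bash
cat >> h.py <<'E'
def pose(n=8):
    P=[];A=[]
    for i in range(n):
        s=env.sense();P.append(s["tool_pos"]);a=np.array(s["tcp_rot"]);a[0]%=2*np.pi;A.append(a)
        f=env.grab_frame("wrist")
    return np.mean(P,0),np.mean(A,0),np.std(P,0),np.std(A,0),f
def wcam(n=8):
    p,a,sp,sa,f=pose(n)
    T=np.eye(4);T[:3,:3]=Ro.from_euler('xyz',a).as_matrix();T[:3,3]=p
    W=np.linalg.inv(T@np.array(f["tool_from_camera"])); f["Rw"],f["tw"]=W[:3,:3],W[:3,3];f["f"]=200/np.tan(np.radians(f["vfov"])/2)
    f["p"],f["a"]=p,a
    print("pose",np.round(p,4),np.round(a,4),"sd",np.round(sp,4),np.round(sa,4))
    return f
E
sed -i 's/captray(cam("wrist"))/captray(wcam(10))/' tray.py; python3 tray.py
```

```text
pose [ 0.4486 -0.3315  0.2513] [ 3.1415  0.     -0.1388] sd [0.0003 0.0003 0.    ] [0.     0.0001 0.0007]
((array([ 0.45669655, -0.33155578, -0.13991587]), np.float64(0.04335511982570807)), (array([ 0.44807062, -0.33432255,  0.07379956]), np.float64(0.007541389026442064)))
[ 0.44883508 -0.3311075   0.25125898] [ 3.14146756e+00 -1.22378991e-05 -1.37983910e-01]
```

```bash
python3 -m creep '[[[0.008,-0.001,0.1],0,1],[[0.008,-0.001,0.1],0,1],[[0.008,-0.001,0.1],0,1],[[0.008,-0.001,0.2],0,0.5],[[0.008,-0.001,0.222],0,0.5],[[0.008,-0.001,0.222],0,0.5],[[0.008,-0.001,0.222],0,0.4],[[0.008,-0.001,0.222],0,0],[[0.008,-0.001,0.222],0,0],[[0.008,-0.001,0.222],0,0]]' 60
python3 -m creep '[[[0,0,0],0,0],[[0,0,0],0,0],[[0,0,0],0,0],[[0,0,0],0,0]]'
```

```text
clock: 4.78
tool_pos: [0.4589, -0.3326, 0.0321]
tcp_rot: [3.139, -0.005, -0.138]
wrist_force: [1.0, -0.3, -2.0]
finger_gap: 0.153
clock: 5.12
tool_pos: [0.4579, -0.332, 0.031]
tcp_rot: [3.14, -0.003, -0.138]
wrist_force: [-0.8, 0.9, 7.2]
finger_gap: 0.154
```

```bash
python3 -m creep '[[[0,0,0],0,0.6],[[0,0,0],0,0.6],[[0,0,0],0,0.6],[[0,0,-0.04],0,0.9],[[0,0,-0.08],0,1],[[0,0,-0.16],0,1],[[0,0,-0.16],0,1],[[0,0,-0.2],0,1],[[0.04,-0.375,-0.32],0,1],[[0.04,-0.375,-0.32],0,1]]' 
python3 -m creep '[[[0.034,-0.3,-0.094],0,1],[[0.034,-0.3,-0.094],0,1],[[0.034,-0.3,-0.094],0,1],[[0.034,-0.3,-0.094],0,1],[[0.034,-0.3,-0.094],0,1],[[0.034,-0.3,-0.094],0,1],[[0.034,-0.3,-0.094],0,1],[[0.034,-0.3,-0.094],0,1],[[0.034,-0.3,-0.094],0,1],[[0.034,-0.3,-0.094],0,1]]'
python3 - <<'E'
from h import *
w=wcam(6); save(w,"w2")
for l in ["frame_centre","ear_slot","crank_grip","full_tray","turner","red_pin"]:
    for d in env.place_of(l,w)[:2]: print(l,round(d["p"],2),np.round(d["pixel"],1),np.round(back(w,d["pixel"],{"ear_slot":.131,"turner":0,"red_pin":.079}.get(l,.105)),4))
E
```

```text
clock: 5.95
tool_pos: [0.4763, -0.2564, 0.2572]
tcp_rot: [3.139, -0.004, -0.145]
wrist_force: [0.7, 1.2, -0.6]
finger_gap: 1.002
clock: 6.78
tool_pos: [0.5511, 0.0402, 0.3486]
tcp_rot: [-3.142, -0.0, -0.134]
wrist_force: [0.3, -0.6, 0.2]
finger_gap: 1.0
pose [0.5508 0.0373 0.348 ] [ 3.1406e+00  8.0000e-04 -1.3910e-01] sd [0.0002 0.0014 0.0003] [0.0005 0.0005 0.0025]
ear_slot 0.66 [163.  252.5] [0.5651 0.1006 0.131 ]
ear_slot 0.4 [186.1 606.1] [ 0.4891 -0.2631  0.131 ]
crank_grip 0.75 [151.3 315.6] [0.5634 0.0353 0.105 ]
crank_grip 0.68 [219.9 433.5] [ 0.4647 -0.0895  0.105 ]
full_tray 0.65 [156.3 313. ] [0.5583 0.0389 0.105 ]
turner 0.49 [215.1 141.6] [0.4864 0.3051 0.    ]
red_pin 0.87 [156.4 258.5] [0.5621 0.103  0.079 ]
red_pin 0.79 [293.4 250.8] [0.3815 0.1483 0.079 ]
```

View pics/w2.png

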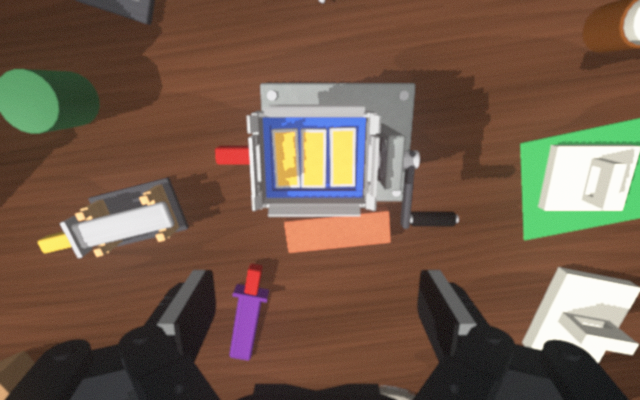

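The blue tray and frame appear at columns 250–378 and rows 107–215, square to the tool. The base corners, crank grip at (434,219), yellow pin at (55,243) and rest are also visible.

```bash
cat >> h.py <<'E'
def efit(f,segs,p0,sig=1.5,roi=None,span=5):
    g=cv2.GaussianBlur(f["image"],(0,0),0.8).astype(np.float32)
    gx=cv2.Sobel(g,cv2.CV_32F,1,0);gy=cv2.Sobel(g,cv2.CV_32F,0,1)
    t=np.linspace(0.03,.97,60)[:,None]
    def cost(q,s):
        R=Ro.from_euler('z',q[2]/100).as_matrix();tot=0
        for a,b in segs:
            uv=proj(f,((1-t)*np.array(a)+t*np.array(b))@R.T+[q[0]/1e3,q[1]/1e3,0])
            d=uv[-1]-uv[0];d/=np.linalg.norm(d)  # row,col
            m=[cv2.remap(np.sqrt(((gx*(-d[0])+gy*d[1])**2).sum(2)) if False else 0*gx[...,0],uv[:,1:].astype(np.float32),uv[:,:1].astype(np.float32),1)] if False else None
            n=np.array([-d[1],d[0]]) # normal row,col
            G=np.zeros((60,1))
            gg=np.sqrt(((gy*n[0]+gx*n[1])**2).sum(2)); gg=np.minimum(gg,250)
            if s: gg=cv2.GaussianBlur(gg,(0,0),s)
            v=cv2.remap(gg,uv[:,1:].astype(np.float32),uv[:,:1].astype(np.float32),1)
            tot-=v.mean()
        return tot/len(segs)
    q=np.array([p0[0]*1e3,p0[1]*1e3,p0[2]*100])
    for s,st in((3,5),(1.5,2),(.7,1)):
        r=minimize(cost,q,args=(s,),method="Nelder-Mead",options=dict(initial_simplex=q+np.vstack([np.zeros(3),st*np.eye(3)]),xatol=.03,fatol=.01,maxiter=80));q=r.x
    return np.array([q[0]/1e3,q[1]/1e3,q[2]/100]),r.fun
E
sed -i '/m=\[cv2.remap/d;/G=np.zeros/d' h.py
cat > turner.py <<'E'
from h import *
def rect(hx,hy,z): 
    c=[(-hx,-hy,z),(hx,-hy,z),(hx,hy,z),(-hx,hy,z)]; return [(c[i],c[(i+1)%4]) for i in range(4)]
w=wcam(4)
p0=[.556,.037,-.14]
base=[((.08,-.1,.012),(.08,.1,.012)),((.08,-.1,.012),(.0,-.1,.012))]
ears=[((-.03,y,.148),(.03,y,.148)) for y in(.063,-.063,.057,-.057)]
rim=rect(.037,.048,.103)
rimo=rect(.045,.055,.103)
for n,s in [("base",base),("ears",ears),("rim",rim),("rimo",rimo),("all",base+ears+rim)]:
    print(n,efit(w,s,p0))
np.savez("w2.npz",im=w["image"])
# pin rest / yellow pin
H=hsv(w).astype(int); y=(H[...,0]>22)&(H[...,0]<35)&(H[...,1]>150)&(H[...,2]>120); y[:,90:]=0; y=y.astype(float)
print("yellow grip",fit(w,[box(-.01,.01,.006,.051,.04,.06)],y,[.465,.36,.0]))
R=Ro.from_euler('z',.14).as_matrix()
E
python3 turner.py
```

```text
pose [0.5511 0.0381 0.3485] [ 3.1415e+00 -1.0000e-04 -1.3830e-01] sd [0.     0.0001 0.    ] [0.     0.     0.0001]
base (array([ 0.5554684 ,  0.0502086 , -0.13847761]), np.float64(-153.88302796826616))
ears (array([ 0.56582291,  0.03614721, -0.11910199]), np.float64(-181.89886958633596))
rim (array([ 0.56313595,  0.04261234, -0.13585141]), np.float64(-190.2529794307856))
rimo (array([ 0.55530373,  0.03701725, -0.13935668]), np.float64(-214.5387062259234))
all (array([ 0.55354955,  0.03090274, -0.1468309 ]), np.float64(-153.71247470857497))
yellow grip (array([0.48643132, 0.38988365, 0.36115363]), np.float64(7.2959349593495935))
```

```bash
cat > ov.py <<'E'
from h import *
def overlay(w,segs,p,name,crop,k):
    r0,r1,c0,c1=crop; im=cv2.resize(np.ascontiguousarray(w["image"][r0:r1,c0:c1,::-1]),None,fx=k,fy=k,interpolation=cv2.INTER_CUBIC)
    R=Ro.from_euler('z',p[2]).as_matrix()
    for (a,b),col in segs:
        uv=proj(w,np.array([a,b])@R.T+[p[0],p[1],0]); q=[(int((u[1]-c0+.5)*k),int((u[0]-r0+.5)*k)) for u in uv]
        cv2.line(im,q[0],q[1],col,1)
    cv2.imwrite(f"pics/{name}.png",im)
E
python3 - <<'E'
from ov import *
def rect(hx,hy,z): 
    c=[(-hx,-hy,z),(hx,-hy,z),(hx,hy,z),(-hx,hy,z)]; return [(c[i],c[(i+1)%4]) for i in range(4)]
w=wcam(3)
S=[(s,(0,255,0)) for s in rect(.08,.1,.012)]+[(s,(0,0,255)) for s in rect(.045,.055,.103)]+[(s,(255,0,255)) for s in rect(.037,.048,.103)]
S+=[(((-.03,y,.148),(.03,y,.148)),(0,255,255)) for y in(.063,-.063,.057,-.057)]
overlay(w,S,[.5553,.037,-.139],"ov1",(75,235,205,465),3)
E
```

```text
pose [0.5511 0.0383 0.3485] [ 3.1415 -0.     -0.1381] sd [0. 0. 0.] [0. 0. 0.]
```

View pics/ov1.png

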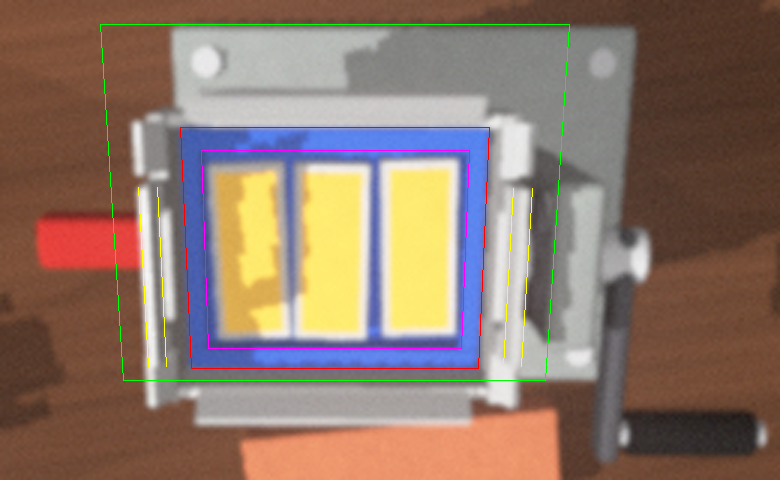

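```bash
python3 -m creep '[[[-0.041,0.38,0.15],0,1],[[-0.041,0.38,0.15],0,1],[[-0.041,0.38,0.15],0,1],[[-0.041,0.38,0.15],0,1],[[-0.041,0.38,0.15],0,1],[[-0.041,0.38,0.15],0,1],[[-0.041,0.38,0.15],0,1],[[-0.041,0.38,0.15],0,1],[[-0.041,0.38,0.15],0,1],[[-0.041,0.38,0.15],0,1]]'
python3 -m creep '[[[0,0,0.04],0,0.7],[[0,0,0.08],0,0.7],[[0,0,0.12],0,0.6],[[0,0,0.16],0,0.5],[[0,0,0.169],0,0.4],[[0,0,0.169],0,0],[[0,0,0.169],0,0],[[0,0,0.169],0,0],[[0,0,0.169],0,0],[[0,0,0.169],0,0]]' 80
python3 -c "
from h import *
wcam(5);print(env.sense()['finger_gap'])"
```

```text
clock: 8.57
tool_pos: [0.4566, -0.3353, 0.1976]
tcp_rot: [3.141, 0.001, -0.14]
wrist_force: [-0.2, -0.1, -0.7]
finger_gap: 0.997
clock: 9.4
tool_pos: [0.4594, -0.3333, 0.0315]
tcp_rot: [3.14, -0.003, -0.138]
wrist_force: [0.5, -0.1, -1.9]
finger_gap: 0.153
pose [ 0.4589 -0.333   0.0309] [ 3.1404e+00 -2.1000e-03 -1.3820e-01] sd [0.0003 0.0002 0.0005] [0.0004 0.0008 0.    ]
0.15102103785017865
```

```bash
python3 -m creep '[[[0,0,-0.02],0,0],[[0,0,-0.05],0,0],[[0,0,-0.09],0,0],[[0,0,-0.13],0,0],[[0,0,-0.17],0,0],[[0,0,-0.2],0,0],[[0.01,-0.04,-0.2],0,0],[[0.015,-0.08,-0.2],0,0],[[0.02,-0.12,-0.2],0,0],[[0.025,-0.16,-0.2],0,0]]'
python3 -m creep '[[[0.021,-0.22,0],0,0],[[0.021,-0.22,0],0,0],[[0.021,-0.22,0],0,0],[[0.021,-0.22,0],0,0],[[0.021,-0.22,0],0,0],[[0.021,-0.22,0],0,0],[[0.021,-0.22,0],0,0],[[0.021,-0.22,0],0,0]]'
python3 - <<'E'
from ov import *
w=wcam(8); save(w,"w3",(60,260,200,440),3)
print(env.sense()["finger_gap"])
E
```

```text
clock: 10.48
tool_pos: [0.5049, -0.1758, 0.2298]
tcp_rot: [3.141, -0.001, -0.139]
wrist_force: [1.2, -0.3, -1.9]
finger_gap: 0.146
clock: 11.15
tool_pos: [0.5558, 0.0383, 0.2293]
tcp_rot: [3.141, 0.0, -0.136]
wrist_force: [0.2, -1.1, -1.9]
finger_gap: 0.151
pose [0.5558 0.0361 0.2294] [ 3.1406e+00  3.0000e-04 -1.3990e-01] sd [0.0001 0.0009 0.0001] [0.0004 0.0002 0.0018]
0.14523176009441696
```

View pics/w3.png

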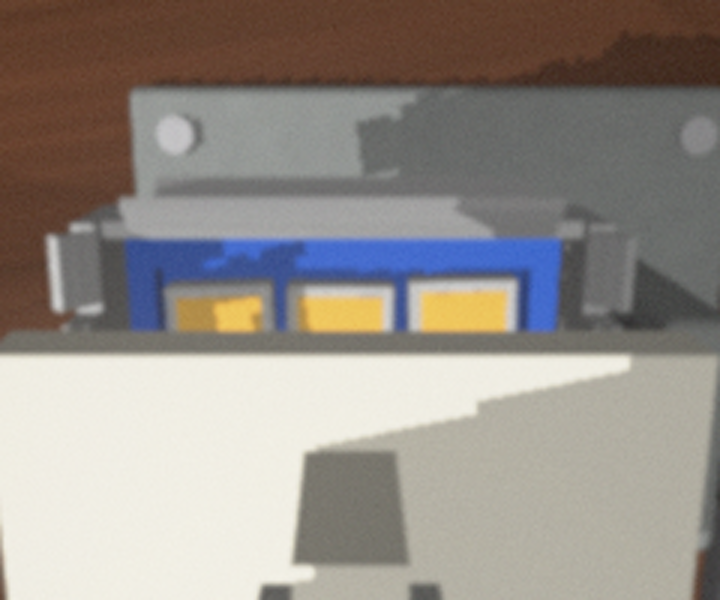

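The white tray hangs squarely over the frame, its lug centred on the jaws at zoomed column 351. The blue tray's centre is at column 344, so I'll nudge about 1 mm and lower gently.

```bash
python3 -m creep '[[[0.0013,0.0005,0.02],0,0],[[0.0013,0.0005,0.04],0,0],[[0.0013,0.0005,0.055],0,0],[[0.0013,0.0005,0.065],0,0],[[0.0013,0.0005,0.072],0,0],[[0.0013,0.0005,0.079],0,0],[[0.0013,0.0005,0.084],0,0],[[0.0013,0.0005,0.088],0,0],[[0.0013,0.0005,0.088],0,0]]'
python3 -m creep '[[[0,0,0.004],0,0],[[0,0,0.008],0,0],[[0,0,0.01],0,0],[[0,0,0.01],0,0]]'
```

```text
clock: 12.3
tool_pos: [0.557, 0.0368, 0.1411]
tcp_rot: [3.141, 0.001, -0.138]
wrist_force: [-0.4, 0.1, -1.4]
finger_gap: 0.15
clock: 12.63
tool_pos: [0.5569, 0.0368, 0.131]
tcp_rot: [3.141, 0.001, -0.138]
wrist_force: [-0.4, 0.7, -1.6]
finger_gap: 0.153
```

```bash
python3 -m creep '[[[0,0,0.002],0,0],[[0,0,0.002],0,0]]';python3 -m creep '[[[0,0,0.002],0,0],[[0,0,0.002],0,0]]'
```

```text
clock: 12.8
tool_pos: [0.5575, 0.0369, 0.1298]
tcp_rot: [3.142, -0.001, -0.138]
wrist_force: [-0.0, -0.7, -1.1]
finger_gap: 0.152
clock: 12.97
tool_pos: [0.5579, 0.037, 0.1295]
tcp_rot: [3.141, -0.001, -0.138]
wrist_force: [-2.0, -1.5, 10.1]
finger_gap: 0.15
```

```bash
python3 -m creep '[[[0,0,-0.001],0,0.5],[[0,0,-0.001],0,0.5],[[0,0,-0.001],0,0.5],[[0,0,-0.03],0,1],[[0,0,-0.07],0,1],[[0,0,-0.11],0,1],[[0,0,-0.15],0,1],[[-0.012,-0.03,-0.17],0,1],[[-0.03,-0.06,-0.17],0,1],[[-0.045,-0.1,-0.17],0,1]]'
python3 -m creep '[[[-0.07,-0.16,0],0,1],[[-0.07,-0.16,0],0,1],[[-0.07,-0.16,0],0,1],[[-0.07,-0.16,0],0,1],[[-0.07,-0.16,0],0,1],[[-0.07,-0.16,0],0,1],[[-0.07,-0.16,0],0,1]]'
python3 - <<'E'
from ov import *
w=wcam(8); save(w,"w4");print(np.round(env.sense()["q"],2))
H=hsv(w).astype(int); y=((H[...,0]>22)&(H[...,0]<35)&(H[...,1]>150)&(H[...,2]>100)).astype(np.uint8)
n,l,st,ce=cv2.connectedComponentsWithStats(y)
for i in range(1,n):
    if st[i,4]>60: print(st[i],ce[i])
for L in ["yellow_pin","pin_rest"]:
    for d in env.place_of(L,w)[:2]: print(L,round(d["p"],2),np.round(d["pixel"],1),np.round(back(w,d["pixel"],.05),4))
E
```

```text
clock: 13.8
tool_pos: [0.5274, 0.1402, 0.2995]
tcp_rot: [-3.141, -0.004, -0.143]
wrist_force: [0.1, 0.5, 0.3]
finger_gap: 0.997
clock: 14.38
tool_pos: [0.4793, 0.3091, 0.2971]
tcp_rot: [3.141, -0.0, -0.137]
wrist_force: [0.8, -0.4, 0.1]
finger_gap: 1.001
pose [0.4802 0.3077 0.2973] [ 3.1406e+00 -3.0000e-04 -1.4050e-01] sd [0.0004 0.0006 0.0002] [0.0004 0.0001 0.0015]
[-0.21  0.24 -0.53  1.63  0.13  1.31 -2.47]
yellow_pin 0.91 [166.5 261.1] [0.4839 0.3685 0.05  ]
pin_rest 0.64 [161.5 545.3] [0.4449 0.0535 0.05  ]
pin_rest 0.57 [149.2 315.2] [0.4946 0.3058 0.05  ]
```

View pics/w4.png

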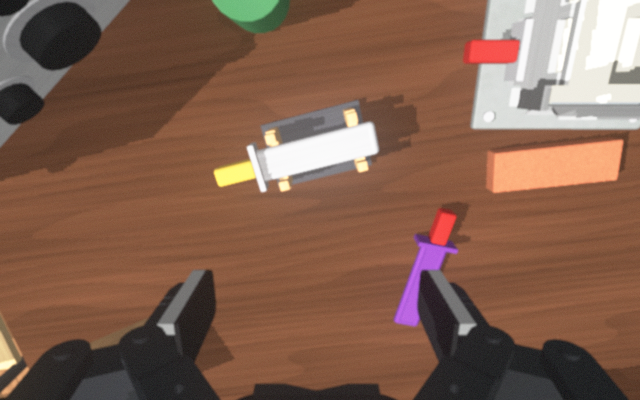

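```bash
cat > pin.py <<'E'
from ov import *
def pinmask(w,label,p0):
    ms=env.masks_of(label,w); best=None
    for d in ms:
        rc=np.argwhere(d["region"]).mean(0); print(label,round(d["p"],2),rc.round(),d["region"].sum())
    return ms
B=[box(-.018,.018,-.125,0,-.005,.005),box(-.026,.026,0,.006,-.012,.012),box(-.01,.01,.006,.051,-.01,.01)]
def pinfit(w,m,p0,z): return fit(w,[b+[0,0,z] for b in B],m,p0)
if __name__=="__main__":
    w=wcam(3); print(w["image"][176,232],hsv(w)[176,232])
    p0=[.484,.3685,-.03]
    for d in pinmask(w,"yellow_pin",p0)[:1]:
        m=d["region"].astype(float); r=pinfit(w,m,p0,.05); print(r)
        S=[]
        for a,b in [((-.018,-.13,.055),(-.018,0,.055)),((.018,-.13,.055),(.018,0,.055)),((-.026,0,.062),(.026,0,.062)),((-.026,.006,.062),(.026,.006,.062)),((-.01,.006,.06),(-.01,.051,.06)),((.01,.006,.06),(.01,.051,.06)),((.01,.051,.06),(-.01,.051,.06))]: S.append(((a,b),(0,0,255)))
        overlay(w,S,r[0],"ov2",(90,210,200,400),4)
E
python3 pin.py
```

```text
pose [0.4795 0.309  0.2975] [ 3.1415e+00 -2.0000e-04 -1.3860e-01] sd [0.     0.0001 0.    ] [0.     0.     0.0002]
[255 251 126] [ 29 129 255]
yellow_pin 0.75 [154. 302.] 4945
yellow_pin 0.65 [ 50. 504.] 2188
(array([0.48539612, 0.36731497, 0.1112302 ]), np.float64(0.09297646662304962))
```

View pics/ov2.png

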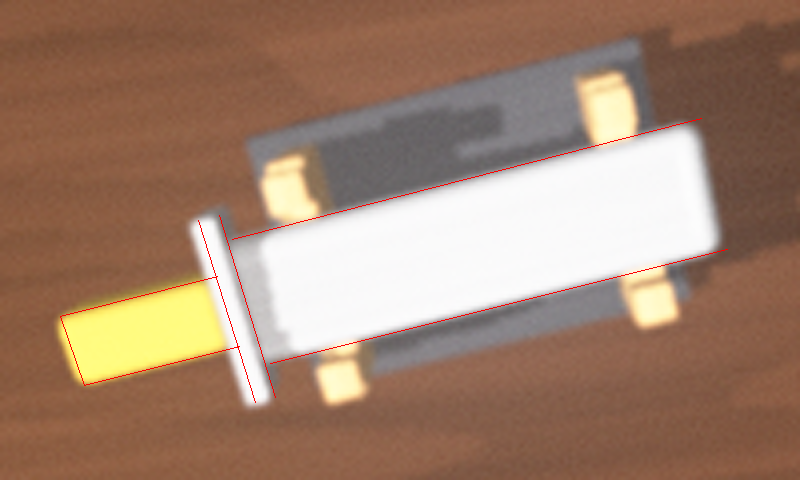

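```bash
python3 -m creep '[[[-0.01,-0.086,0.05],-1.82,1],[[-0.01,-0.086,0.05],-1.82,1],[[-0.01,-0.086,0.05],-1.82,1],[[-0.01,-0.086,0.05],-1.82,1],[[-0.01,-0.086,0.05],-1.82,1],[[-0.01,-0.086,0.05],-1.82,1],[[-0.01,-0.086,0.05],-1.82,1],[[-0.01,-0.086,0.05],-1.82,1],[[-0.01,-0.086,0.05],-1.82,1],[[-0.01,-0.086,0.05],-1.82,1]]'
python3 -m creep '[[[0,0,0],-0.7,1],[[0,0,0],-0.7,1],[[0,0,0],-0.7,1],[[0,0,0],-0.7,1],[[0,0,0],-0.7,1],[[0,0,0],-0.7,1]]'
python3 - <<'E'
from pin import *
w=wcam(8); print(np.round(env.sense()["q"],2))
for d in pinmask(w,"yellow_pin",0)[:1]:
    m=d["region"].astype(float); r=pinfit(w,m,[.4854,.3673,.111],.05); print(r)
    S=[]
    for a,b in [((-.018,-.13,.055),(-.018,0,.055)),((.018,-.13,.055),(.018,0,.055)),((-.026,0,.062),(.026,0,.062)),((-.01,.006,.06),(-.01,.051,.06)),((.01,.006,.06),(.01,.051,.06)),((.01,.051,.06),(-.01,.051,.06))]: S.append(((a,b),(0,0,255)))
    overlay(w,S,r[0],"ov3",(0,400,160,480),2)
E
```

```text
clock: 15.92
tool_pos: [0.4814, 0.3958, 0.2474]
tcp_rot: [3.142, 0.0, 1.118]
wrist_force: [-0.5, 0.1, -0.1]
finger_gap: 0.996
clock: 16.42
tool_pos: [0.4814, 0.3957, 0.2474]
tcp_rot: [-3.141, 0.0, 1.817]
wrist_force: [-0.1, 0.0, -0.2]
finger_gap: 0.998
pose [0.4814 0.3957 0.2474] [3.1418 0.     1.8121] sd [0.     0.0001 0.0001] [0.0002 0.0002 0.0031]
[-0.1   0.47 -0.92  1.56  0.38  1.3  -0.82]
yellow_pin 0.81 [229. 308.] 5194
(array([0.48455135, 0.36957126, 0.11146081]), np.float64(0.05247608477353206))
```

```bash
python3 -m creep '[[[0.002,0.0015,0.04],0.13,0.7],[[0.002,0.0015,0.08],0.13,0.7],[[0.002,0.0015,0.12],0.13,0.6],[[0.002,0.0015,0.16],0.13,0.6],[[0.002,0.0015,0.2],0.13,0.6],[[0.002,0.0015,0.217],0.13,0.6],[[0.002,0.0015,0.217],0.13,0.5],[[0.002,0.0015,0.217],0.13,0],[[0.002,0.0015,0.217],0.13,0],[[0.002,0.0015,0.217],0.13,0]]' 80
python3 -m creep '[[[0,0,0],0,0],[[0,0,0],0,0],[[0,0,0],0,0],[[0,0,0],0,0]]'
```

```text
clock: 17.7
tool_pos: [0.4835, 0.3995, 0.0328]
tcp_rot: [3.138, -0.002, 1.682]
wrist_force: [0.1, 0.4, -0.3]
finger_gap: 0.222
clock: 18.03
tool_pos: [0.4833, 0.3991, 0.0321]
tcp_rot: [3.139, -0.002, 1.682]
wrist_force: [1.1, 1.9, 6.5]
finger_gap: 0.216
```

```bash
python3 -m creep '[[[0,0,-0.02],0,0],[[0,0,-0.05],0,0],[[0,0,-0.09],0,0],[[0,0,-0.12],0.05,0],[[-0.135,0.09,-0.12],0.25,0],[[-0.135,0.09,-0.12],0.25,0],[[-0.135,0.09,-0.12],0.25,0],[[-0.135,0.09,-0.12],0.25,0],[[-0.135,0.09,-0.12],0.25,0],[[-0.135,0.09,-0.12],0.25,0]]'
python3 -m creep '[[[0,0,0],0,0],[[0,0,0],0,0]]'
python3 - <<'E'
from pin import *
w=wcam(8); print(np.round(env.sense()["q"],2)); save(w,"w5"); save(cam("scene"),"s5",(170,320,240,440),4)
E
```

```text
clock: 18.87
tool_pos: [0.5886, 0.2696, 0.1493]
tcp_rot: [-3.141, 0.002, 1.425]
wrist_force: [-0.4, 1.4, -1.0]
finger_gap: 0.222
clock: 19.03
tool_pos: [0.5851, 0.2756, 0.1503]
tcp_rot: [-3.14, -0.001, 1.435]
wrist_force: [-1.1, 0.3, -0.5]
finger_gap: 0.22
pose [0.5857 0.2752 0.1505] [ 3.1420e+00 -2.0000e-04  1.4343e+00] sd [0.0004 0.0005 0.0001] [0.0005 0.0002 0.0008]
[ 0.04  0.56 -0.76  1.61  0.41  1.14 -0.97]
```

View pics/w5.png

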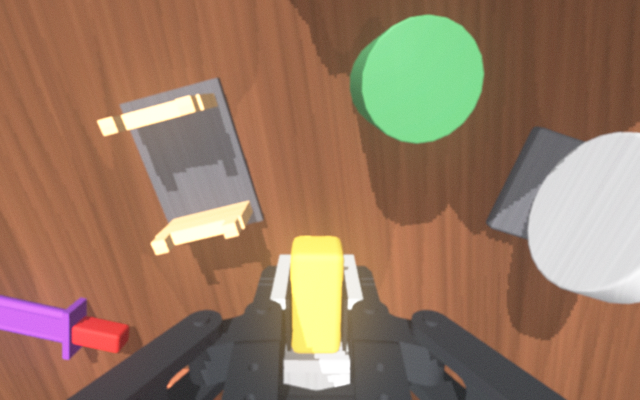

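The yellow grip sits centred in the jaws at column 317, rows 237–350. I'll correct 2.6 mm sideways, descend, and start the pin into the ear.

```bash
python3 -m creep '[[[0,0.0026,0.02],0,0],[[0,0.0026,0.0375],0,0],[[0,0.0026,0.0375],0,0],[[0,0.0026,0.0375],0,0],[[0,0.0026,0.0375],0,0]]'
python3 - <<'E'
from h import *
w=wcam(8);d=w["p"][:2]-[.555,.037];u=np.array([.1386,.9904]);n=np.array([.9904,-.1386]);print("s",d@u,"lat",d@n)
f=env.grab_frame("scene"); print([(round(d["p"],2),d["pixel"]) for l in("ear_slot","yellow_pin") for d in env.place_of(l,f)])
E
```

```text
clock: 19.9
tool_pos: [0.5897, 0.274, 0.1139]
tcp_rot: [3.141, -0.001, 1.432]
wrist_force: [0.8, -0.0, -2.0]
finger_gap: 0.219
pose [0.5898 0.274  0.114 ] [ 3.1403e+00 -9.0000e-04  1.4319e+00] sd [0.0002 0.0002 0.0003] [0.0004 0.0004 0.0001]
s 0.2394990225343593 lat 0.001588299933101417
[(0.6, [253.8, 340.7]), (0.75, [291.4, 395.3])]
```

```bash
python3 -m creep '[[[0,-0.0016,0],0,0],[[-0.005,-0.0016,0],0,0],[[-0.01,-0.0016,0],0,0],[[-0.015,-0.0016,0],0,0],[[-0.019,-0.0016,0],0,0],[[-0.022,-0.0016,0],0,0],[[-0.025,-0.0016,0],0,0],[[-0.025,-0.0016,0],0,0]]'
```

```text
clock: 21.12
tool_pos: [0.5844, 0.2478, 0.1129]
tcp_rot: [3.141, 0.001, 1.431]
wrist_force: [0.2, 0.1, -1.2]
finger_gap: 0.219
```

```bash
python3 -c "
from h import *
w=wcam(4);print(np.round(env.sense()['wrist_force'],1),np.round(env.sense()['wrist_torque'],2))
d=w['p'][:2]-[.555,.037];print(d@[.1386,.9904],d@[.9904,-.1386])"
```

```text
pose [0.5843 0.2486 0.113 ] [3.1415e+00 2.0000e-04 1.4314e+00] sd [0.     0.0005 0.0001] [0.     0.0004 0.0005]
[ 0.7  0.5 -1.5] [ 0.03  0.02 -0.06]
0.2136278983037777 -0.00029321547682458274
```

```bash
python3 -m creep '[[[-0.008,0.0003,0],0,0],[[-0.016,0.0003,0],0,0],[[-0.024,0.0003,0],0,0],[[-0.032,0.0003,0],0,0],[[-0.038,0.0003,0],0,0],[[-0.038,0.0003,0],0,0]]'; python3 -m creep '[[[-0.005,0,0],0,0],[[-0.01,0,0],0,0],[[-0.015,0,0],0,0],[[-0.02,0,0],0,0],[[-0.025,0,0],0,0],[[-0.025,0,0],0,0]]'
```

```text
clock: 21.82
tool_pos: [0.5794, 0.2085, 0.1127]
tcp_rot: [-3.142, 0.002, 1.429]
wrist_force: [-0.2, -0.4, -2.2]
finger_gap: 0.217
clock: 22.32
tool_pos: [0.5758, 0.1848, 0.1128]
tcp_rot: [-3.142, 0.001, 1.43]
wrist_force: [0.2, 0.7, -1.9]
finger_gap: 0.219
```

```bash
python3 -m creep '[[[-0.008,0,0],0,0],[[-0.016,0,0],0,0],[[-0.024,0,0],0,0],[[-0.032,0,0],0,0],[[-0.038,0,0],0,0],[[-0.043,0,0],0,0],[[-0.048,0,0],0,0],[[-0.05,0,0],0,0],[[-0.05,0,0],0,0]]'; python3 -m creep '[[[-0.002,0,0],0,0],[[-0.004,0,0],0,0],[[-0.005,0,0],0,0],[[-0.005,0,0],0,0]]'
```

```text
clock: 23.07
tool_pos: [0.5689, 0.1363, 0.113]
tcp_rot: [3.142, 0.0, 1.431]
wrist_force: [-0.5, 0.3, -0.3]
finger_gap: 0.218
clock: 23.4
tool_pos: [0.5682, 0.1319, 0.113]
tcp_rot: [3.142, 0.0, 1.432]
wrist_force: [0.4, 0.5, -0.6]
finger_gap: 0.216
```

```bash
python3 -m creep '[[[-0.001,0,0],0,0],[[-0.002,0,0],0,0],[[-0.002,0,0],0,0]]'; python3 -m creep '[[[-0.001,0,0],0,0],[[-0.002,0,0],0,0],[[-0.002,0,0],0,0]]'; python3 -m creep '[[[-0.001,0,0],0,0],[[-0.0015,0,0],0,0],[[-0.0015,0,0],0,0]]'
```

```text
clock: 23.65
tool_pos: [0.5679, 0.1299, 0.1129]
tcp_rot: [-3.142, 0.0, 1.432]
wrist_force: [-0.6, -0.3, -1.1]
finger_gap: 0.22
clock: 23.9
tool_pos: [0.5677, 0.1289, 0.1131]
tcp_rot: [3.141, -0.001, 1.432]
wrist_force: [0.7, 2.2, -2.5]
finger_gap: 0.222
clock: 24.15
tool_pos: [0.5676, 0.1288, 0.1132]
tcp_rot: [3.141, -0.003, 1.433]
wrist_force: [1.6, 6.1, -4.0]
finger_gap: 0.221
```

```bash
python3 -m creep '[[[0,0,0],0,0.5],[[0,0,0],0,0.6],[[0,0,0],0,0.6],[[0,0,-0.04],0,0.8],[[0,0,-0.08],0,0.8],[[0,0,-0.12],0,0.8],[[0,0,-0.15],0,0.8],[[-0.04,-0.01,-0.15],0,0.8],[[-0.08,-0.02,-0.15],0,0.8],[[-0.12,-0.03,-0.15],0,0.8]]'
python3 -m creep '[[[-0.115,-0.037,0],0,0.8],[[-0.115,-0.037,0],0,0.8],[[-0.115,-0.037,0],0,0.8],[[-0.115,-0.037,0],0,0.8],[[-0.115,-0.037,0],0,0.8],[[-0.115,-0.037,0],0,0.8]]'
python3 - <<'E'
from h import *
w=wcam(8);save(w,"w6");d=w["p"][:2]-[.555,.037];print("local y",d@[.1386,.9904],"x",d@[.9904,-.1386])
for d in env.place_of("crank_grip",w)[:2]: print(d["p"],d["pixel"],back(w,d["pixel"],.105))
f=cam("top");save(f,"t6",(110,220,240,400),4); print(np.round(env.sense()["q"],2))
E
```

```text
clock: 24.98
tool_pos: [0.5206, 0.0106, 0.2638]
tcp_rot: [3.14, 0.001, 1.433]
wrist_force: [0.7, -1.2, -0.4]
finger_gap: 0.799
clock: 25.48
tool_pos: [0.4686, -0.0968, 0.2633]
tcp_rot: [3.141, 0.0, 1.431]
wrist_force: [0.4, 1.0, 1.0]
finger_gap: 0.801
pose [ 0.4689 -0.0958  0.2631] [ 3.1414e+00 -2.0000e-04  1.4339e+00] sd [0.0002 0.0004 0.0001] [0.0002 0.0001 0.0011]
local y -0.14340761075041908 x -0.06685703396319434
0.64 [172.4, 313.2] [ 0.46904095 -0.08795402  0.105     ]
[ 0.8   0.1  -0.73  1.87  0.07  1.2  -0.09]
```

View pics/w6.png

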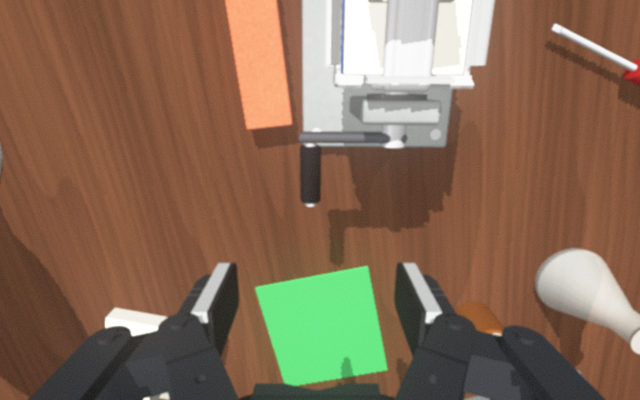

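The pin lies home across the tray and the crank grip is at column 311, rows 145–205, about 3.5 mm off the jaw centre. I'll descend and grip it.

```bash
python3 -m creep '[[[-0.0015,-0.0035,0.04],0,0.8],[[-0.0015,-0.0035,0.08],0,0.8],[[-0.0015,-0.0035,0.12],0,0.7],[[-0.0015,-0.0035,0.155],0,0.6],[[-0.0015,-0.0035,0.176],0,0.6],[[-0.0015,-0.0035,0.176],0,0.5],[[-0.0015,-0.0035,0.176],0,0],[[-0.0015,-0.0035,0.176],0,0],[[-0.0015,-0.0035,0.176],0,0],[[-0.0015,-0.0035,0.176],0,0]]' 30
python3 -c "
from h import *
w=wcam(5);s=env.sense();print(np.round(s['wrist_force'],1),s['finger_gap'])
d=w['p'][:2]-[.555,.037];print('local y',d@[.1386,.9904],'x',d@[.9904,-.1386])"
```

```text
clock: 26.82
tool_pos: [0.4634, -0.0975, 0.0881]
tcp_rot: [-3.139, 0.001, 1.431]
wrist_force: [-5.1, 1.2, 0.0]
finger_gap: 0.198
pose [ 0.4634 -0.0976  0.0881] [3.1442e+00 1.1000e-03 1.4312e+00] sd [0. 0. 0.] [0.0001 0.     0.    ]
[-4.8  1.3 -0.7] 0.1989250189449163
local y -0.14595543616580434 x -0.07205365011699583
```

```bash
python3 -m creep '[[[0,0.0004,-0.0073],0,0],[[0,0.0015,-0.0146],0,0],[[0,0.0034,-0.0216],0,0],[[0,0.0061,-0.0285],0,0],[[0,0.0094,-0.035],0,0],[[0,0.0134,-0.0411],0,0],[[0,0.018,-0.0468],0,0],[[0,0.0232,-0.052],0,0],[[0,0.0289,-0.0566],0,0],[[0,0.035,-0.0606],0,0]]'
```

```text
clock: 27.9
tool_pos: [0.4971, -0.1024, 0.1483]
tcp_rot: [-3.136, 0.001, 1.432]
wrist_force: [-8.2, 2.7, -2.8]
finger_gap: 0.197
```

```bash
python3 -m creep '[[[0,0.0065,-0.0033],0,0],[[0,0.0134,-0.006],0,0],[[0,0.0204,-0.0079],0,0],[[0,0.0277,-0.009],0,0],[[0,0.035,-0.0094],0,0],[[0,0.0423,-0.009],0,0],[[0,0.0496,-0.0079],0,0],[[0,0.0566,-0.006],0,0],[[0,0.0635,-0.0033],0,0],[[0,0.07,0],0,0]]'
```

```text
clock: 28.73
tool_pos: [0.5675, -0.1123, 0.1488]
tcp_rot: [-3.138, 0.001, 1.431]
wrist_force: [-8.4, 3.0, -0.1]
finger_gap: 0.197
```

```bash
python3 -m creep '[[[0,0.0061,0.004],0,0],[[0,0.0118,0.0086],0,0],[[0,0.017,0.0138],0,0],[[0,0.0216,0.0195],0,0],[[0,0.0256,0.0256],0,0],[[0,0.0289,0.0321],0,0],[[0,0.0316,0.039],0,0],[[0,0.0335,0.046],0,0],[[0,0.0346,0.0533],0,0],[[0,0.035,0.0606],0,0]]'; python3 -m creep '[[[0,0,0.002],0,0],[[0,0,0.002],0,0]]'
```

```text
clock: 29.57
tool_pos: [0.6022, -0.1173, 0.0889]
tcp_rot: [-3.138, 0.001, 1.431]
wrist_force: [-11.3, 2.5, 8.0]
finger_gap: 0.197
clock: 29.73
tool_pos: [0.6022, -0.1173, 0.0879]
tcp_rot: [-3.138, 0.002, 1.431]
wrist_force: [-11.1, 1.1, 9.0]
finger_gap: 0.194
```

```bash
python3 -m creep '[[[0,0,0.002],0,0],[[0,0,0.003],0,0],[[0,0,0.003],0,0]]'
```

```text
clock: 29.98
tool_pos: [0.6024, -0.1173, 0.0873]
tcp_rot: [-3.138, 0.003, 1.431]
wrist_force: [-17.2, 2.4, 22.8]
finger_gap: 0.195
```

```bash
python3 -m creep '[[[0,0.001,-0.004],0,0.5],[[0,0.001,-0.004],0,0.6],[[0,0.001,-0.004],0,0.6],[[0,0,-0.04],0,0.8],[[0,0,-0.08],0,0.8],[[0,0,-0.12],0,0.8],[[0,0,-0.16],0,0.8],[[0.04,-0.012,-0.19],0,0.8],[[0.08,-0.023,-0.2],0,0.8],[[0.12,-0.034,-0.2],0,0.8]]'
python3 -m creep '[[[0.119,-0.034,0],0,0.8],[[0.119,-0.034,0],0,0.8],[[0.119,-0.034,0],0,0.8],[[0.119,-0.034,0],0,0.8],[[0.119,-0.034,0],0,0.8],[[0.119,-0.034,0],0,0.8]]'
cat > red.py <<'E'
from pin import *
w=wcam(8);save(w,"w7")
H=hsv(w).astype(int); m=(((H[...,0]<5)|(H[...,0]>175))&(H[...,1]>150)&(H[...,2]>90)).astype(np.uint8)
n,l,st,ce=cv2.connectedComponentsWithStats(m)
for i in range(1,n):
    if st[i,4]>100: print(st[i],ce[i].round(1),"at z.131:",back(w,ce[i][::-1],.141).round(4))
i=min((i for i in range(1,n) if st[i,4]>300),key=lambda i:np.hypot(*(ce[i]-[316,180])))
r=fit(w,[box(-.01,.01,.006,.051,.121,.141)],(l==i).astype(float),[.5638,.099,-.139]);print(r)
for O in ([.555,.037],[.553,.0371]):
    d=r[0][:2]-O;print('s',d@[.1386,.9904],'x',d@[.9904,-.1386])
d=w["p"][:2]-[.553,.0371];print('TCP s',d@[.1386,.9904],'x',d@[.9904,-.1386])
save(cam("top"),"t7",(110,220,240,400),4)
E
python3 red.py
```

```text
clock: 30.82
tool_pos: [0.5907, -0.0031, 0.286]
tcp_rot: [3.132, -0.001, 1.428]
wrist_force: [-0.2, 1.7, -0.5]
finger_gap: 0.798
clock: 31.32
tool_pos: [0.5714, 0.119, 0.2819]
tcp_rot: [3.14, 0.0, 1.432]
wrist_force: [0.2, -1.2, 0.3]
finger_gap: 0.803
pose [0.5712 0.1179 0.2814] [3.1410e+00 4.0000e-04 1.4295e+00] sd [0.0002 0.0005 0.0002] [0.0006 0.0001 0.0011]
[112 134  45  26 892] [134.1 146.5] at z.131: [0.4339 0.171  0.141 ]
[ 295  145   25   53 1116] [306.9 170.2] at z.131: [0.5674 0.1324 0.141 ]
[ 511  248   78   42 1476] [551.  269.4] at z.131: [0.7706 0.0114 0.141 ]
(array([ 0.56402059,  0.09915834, -0.10859902]), np.float64(0.2764846440368262))
s 0.06281187161916793 x 0.0003188426710705669
s 0.06299003161916793 x 0.0023135026710705674
TCP s 0.0825369743072164 x 0.006860116922105204
```

View pics/w7.png

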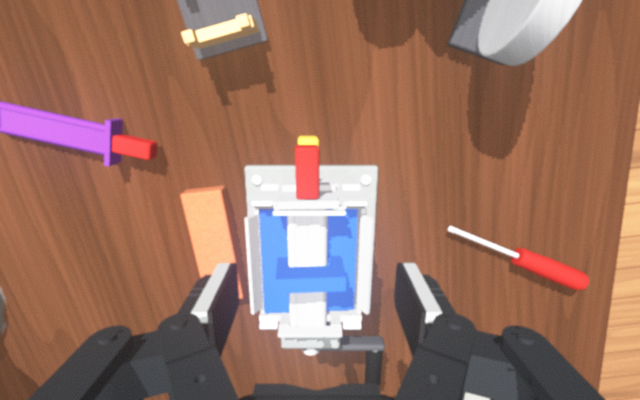

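The flip is done: blue is on top with the red grip at column 307, rows 145–198, yellow below it, and the crank now on the far side. Next I'll grip the red pin.

```bash
python3 -m creep '[[[0.0105,-0.0075,0.04],0,0.8],[[0.0105,-0.0075,0.08],0,0.7],[[0.0105,-0.0075,0.12],0,0.6],[[0.0105,-0.0075,0.15],0,0.6],[[0.0105,-0.0075,0.169],0,0.6],[[0.0105,-0.0075,0.169],0,0.5],[[0.0105,-0.0075,0.169],0,0.3],[[0.0105,-0.0075,0.169],0,0],[[0.0105,-0.0075,0.169],0,0],[[0.0105,-0.0075,0.169],0,0]]' 80
python3 -c "
from h import *
w=wcam(5);s=env.sense();print(np.round(s['wrist_force'],1),s['finger_gap'])
d=w['p'][:2]-[.553,.0371];print('local s',d@[.1386,.9904],'x',d@[.9904,-.1386])"
```

```text
clock: 32.6
tool_pos: [0.5659, 0.1313, 0.1142]
tcp_rot: [3.138, -0.001, 1.432]
wrist_force: [0.3, 0.7, 0.2]
finger_gap: 0.217
pose [0.5658 0.1313 0.1139] [ 3.1384e+00 -1.0000e-03  1.4320e+00] sd [0.0001 0.     0.0002] [0.0002 0.0001 0.0002]
[1.7 0.3 2.2] 0.21703609631720472
local s 0.09505339755182636 x -0.00041614692965575954
```

```bash
python3 -m creep '[[[0.004,0,0],0,0],[[0.012,0,0],0,0],[[0.022,0,0],0,0],[[0.036,0,0],0,0],[[0.052,0,0],0,0],[[0.068,0,0],0,0],[[0.084,0,0],0,0],[[0.1,0,0],0,0],[[0.116,0,0],0,0],[[0.132,0,0],0,0]]'; python3 -m creep '[[[0.016,0,0],0,0],[[0.03,0,-0.01],0,0],[[0.03,0,-0.01],0,0]]'
```

```text
clock: 33.68
tool_pos: [0.5825, 0.2631, 0.1118]
tcp_rot: [-3.141, 0.0, 1.433]
wrist_force: [-0.3, 0.2, -1.8]
finger_gap: 0.217
clock: 33.93
tool_pos: [0.5856, 0.2981, 0.1233]
tcp_rot: [-3.141, -0.006, 1.437]
wrist_force: [-0.8, 0.9, -0.4]
finger_gap: 0.217
```

```bash
python3 -m creep '[[[0.086,-0.1155,0],-0.25,0],[[0.086,-0.1155,0],-0.25,0],[[0.086,-0.1155,0],-0.25,0],[[0.086,-0.1155,0],-0.25,0],[[0.086,-0.1155,0],-0.25,0],[[0.086,-0.1155,0],-0.25,0],[[0.086,-0.1155,0],-0.25,0]]'; python3 -c "
from h import *
w=wcam(10);save(w,'w8')
d=np.array([.4833,.3991])-w['p'][:2];c,s=np.cos(w['a'][2]),np.sin(w['a'][2]);print('tx',d@[c,s],'ty',d@[s,-c],'turn',w['a'][2]-1.682)"
```

```text
clock: 34.52
tool_pos: [0.485, 0.3913, 0.1216]
tcp_rot: [-3.141, 0.001, 1.681]
wrist_force: [0.4, -0.6, -1.1]
finger_gap: 0.215
pose [0.4853 0.3913 0.122 ] [3.1417e+00 7.0000e-04 1.6799e+00] sd [0.0004 0.0005 0.0003] [0.0001 0.0005 0.0009]
tx 0.00793323884370175 ty -0.0011891617830620013 turn -0.002137611154628072
```

```bash
python3 -m creep '[[[0.009,-0.0012,0],0,0],[[0.009,-0.0012,0.02],0,0],[[0.009,-0.0012,0.04],0,0],[[0.009,-0.0012,0.055],0,0],[[0.009,-0.0012,0.068],0,0],[[0.009,-0.0012,0.078],0,0],[[0.009,-0.0012,0.082],0,0],[[0.009,-0.0012,0.082],0,0]]'; python3 -m creep '[[[0,0,0.003],0,0],[[0,0,0.005],0,0],[[0,0,0.005],0,0]]'
```

```text
clock: 35.68
tool_pos: [0.4818, 0.401, 0.0394]
tcp_rot: [-3.14, 0.001, 1.682]
wrist_force: [-0.2, 0.0, -1.5]
finger_gap: 0.221
clock: 35.93
tool_pos: [0.4825, 0.4014, 0.0357]
tcp_rot: [3.141, -0.0, 1.682]
wrist_force: [-1.1, -0.2, -1.4]
finger_gap: 0.218
```

```bash
python3 -m creep '[[[0,0,0.0015],0,0],[[0,0,0.0015],0,0]]'; python3 -m creep '[[[0,0,0.0015],0,0],[[0,0,0.0015],0,0]]'
```

```text
clock: 36.1
tool_pos: [0.4826, 0.4015, 0.0343]
tcp_rot: [3.141, -0.0, 1.682]
wrist_force: [-0.1, 0.1, 0.1]
finger_gap: 0.219
clock: 36.27
tool_pos: [0.4828, 0.4016, 0.0336]
tcp_rot: [3.14, 0.0, 1.682]
wrist_force: [-1.2, -0.3, 5.7]
finger_gap: 0.222
```

```bash
python3 -m creep '[[[0,0,-0.001],0,0.4],[[0,0,-0.001],0,0.5],[[0,0,-0.001],0,0.6],[[0,0,-0.03],0,0.7],[[0,0,-0.07],0,0.8],[[0,0,-0.11],0,0.8],[[0,0,-0.15],0.1,0.8],[[0,0,-0.19],0.22,0.8],[[0,0,-0.23],0.34,0.8],[[0,0,-0.26],0.46,0.8]]'
python3 - <<'E'
from h import *
f=cam("wrist");save(f,"w9")
E
python3 -m creep '[[[0,0,0],0.12,0.8],[[0,0,0],0.24,0.8],[[0,0,0],0.36,0.8]]'
python3 -c "
from h import *
w=wcam(8);d=np.array([.5530,.0371])-w['p'][:2];c,s=np.cos(w['a'][2]),np.sin(w['a'][2]);print('tx',d@[c,s],'ty',d@[s,-c],'turn',w['a'][2]+.139)"
```

```text
clock: 37.1
tool_pos: [0.4825, 0.402, 0.2962]
tcp_rot: [3.14, -0.003, 1.216]
wrist_force: [0.9, 0.9, 0.0]
finger_gap: 0.798
clock: 37.4
tool_pos: [0.4822, 0.4011, 0.2922]
tcp_rot: [3.141, 0.0, 0.857]
wrist_force: [0.1, -0.0, 1.1]
finger_gap: 0.804
pose [0.4821 0.4012 0.292 ] [3.1414e+00 5.0000e-04 8.6200e-01] sd [0.0001 0.0001 0.0001] [0.0003 0.0002 0.0043]
tx -0.23025597780506096 ty 0.29077502468472516 turn 1.0009865908389655
```

```bash
python3 -m creep '[[[-0.23,0.291,-0.02],1.0,0.8],[[-0.23,0.291,-0.02],1.0,0.8],[[-0.23,0.291,-0.02],1.0,0.8],[[-0.23,0.291,-0.02],1.0,0.8],[[-0.23,0.291,-0.02],1.0,0.8],[[-0.23,0.291,-0.02],1.0,0.8],[[-0.23,0.291,-0.02],1.0,0.8],[[-0.23,0.291,-0.02],1.0,0.8],[[-0.23,0.291,-0.02],1.0,0.8],[[-0.23,0.291,-0.02],1.0,0.8]]'
python3 -m creep '[[[0,0,0],0,0.8],[[0,0,0],0,0.8]]'
python3 - <<'E'
from h import *
w=wcam(9);save(w,"w10");d=w["p"][:2]-[.553,.0371];print('local y',d@[.1386,.9904],'x',d@[.9904,-.1386])
H=hsv(w).astype(int)
m=((H[...,0]>100)&(H[...,0]<128)&(H[...,1]>110)&(H[...,2]>60)).astype(np.uint8)
n,l,st,ce=cv2.connectedComponentsWithStats(m)
for i in range(1,n):
    if st[i,4]>200: print(st[i],ce[i].round(1))
for L in("full_lug","full_tray"):
  for d in env.place_of(L,w)[:2]: print(L,round(d["p"],2),np.round(d["pixel"],1),back(w,d["pixel"],.146).round(4))
E
```

```text
clock: 38.63
tool_pos: [0.555, 0.026, 0.3124]
tcp_rot: [3.136, -0.002, -0.152]
wrist_force: [-0.4, -1.2, -0.4]
finger_gap: 0.799
clock: 38.8
tool_pos: [0.5533, 0.0381, 0.3123]
tcp_rot: [-3.141, 0.0, -0.137]
wrist_force: [-0.2, 1.7, -0.3]
finger_gap: 0.8
pose [0.5532 0.0387 0.3124] [ 3.142e+00  2.000e-04 -1.355e-01] sd [0.0001 0.0005 0.    ] [0.0004 0.0001 0.001 ]
local y 0.0016470369497793322 x 4.96875873164248e-06
[  257   126   118    92 10373] [315.3 170.7]
full_lug 0.67 [177.6 313.8] [0.5566 0.0399 0.146 ]
full_tray 0.66 [167.6 312.7] [0.5658 0.0396 0.146 ]
full_tray 0.45 [ 29.2 630.6] [ 0.6422 -0.2242  0.146 ]
```

```bash
python3 -m creep '[[[0,0.0016,0.04],0.003,0.6],[[0,0.0016,0.08],0.003,0.5],[[0,0.0016,0.12],0.003,0.5],[[0,0.0016,0.16],0.003,0.5],[[0,0.0016,0.181],0.003,0.5],[[0,0.0016,0.181],0.003,0.4],[[0,0.0016,0.181],0.003,0],[[0,0.0016,0.181],0.003,0],[[0,0.0016,0.181],0.003,0],[[0,0.0016,0.181],0.003,0]]' 80
python3 -c "
from h import *
w=wcam(5);s=env.sense();print(np.round(s['wrist_force'],1),s['finger_gap'])"
```

```text
clock: 40.18
tool_pos: [0.5546, 0.0358, 0.1333]
tcp_rot: [-3.141, -0.004, -0.141]
wrist_force: [0.1, -0.1, -1.1]
finger_gap: 0.15
pose [0.5546 0.0358 0.133 ] [ 3.1421 -0.0036 -0.1411] sd [0.     0.     0.0002] [0.     0.0001 0.    ]
[0.3 0.1 4.1] 0.14946060589785934
```

```bash
python3 -m creep '[[[0,0,-0.004],0,0],[[0,0,-0.01],0,0],[[0,0,-0.018],0,0],[[0,0,-0.028],0,0],[[0,0,-0.04],0,0],[[0,0,-0.055],0,0],[[0,0,-0.075],0,0],[[0,0,-0.1],0,0],[[0,0,-0.125],0,0],[[0,0,-0.14],0,0]]'
python3 - <<'E'
from h import *
w=wcam(8);s=env.sense();print(np.round(s['wrist_force'],1),s['finger_gap'])
d=np.array([.448,-.335])-w['p'][:2];c,s=np.cos(w['a'][2]),np.sin(w['a'][2]);print('tx',d@[c,s],'ty',d@[s,-c])
f=cam("top");save(f,"t11")
E
```

```text
clock: 41.27
tool_pos: [0.5532, 0.0354, 0.2752]
tcp_rot: [3.141, -0.002, -0.141]
wrist_force: [0.2, 0.6, -1.8]
finger_gap: 0.144
pose [0.553  0.0354 0.2728] [ 3.141e+00 -7.000e-04 -1.414e-01] sd [0.0011 0.0002 0.0028] [0.0006 0.0038 0.0001]
[ 0.4  0.1 -0.7] 0.15325743176344056
tx -0.05172727365988821 ty 0.38151181875975043
```

```bash
python3 -m creep '[[[-0.004,0.03,0],0,0],[[-0.01,0.065,0],0,0],[[-0.015,0.105,0],0,0],[[-0.02,0.145,0],0,0],[[-0.025,0.185,0],0,0],[[-0.031,0.225,0.02],0,0],[[-0.036,0.265,0.04],0,0],[[-0.041,0.305,0.06],0,0],[[-0.047,0.345,0.08],0,0],[[-0.052,0.381,0.1],0,0]]'
python3 -m creep '[[[0,0,0.02],0,0],[[0,0,0.06],0,0],[[0,0,0.1],0,0],[[0,0,0.12],0,0],[[0,0,0.13],0,0],[[0,0,0.134],0,0],[[0,0,0.137],0,0],[[0,0,0.137],0,0]]'; python3 -m creep '[[[0,0,0.002],0,0],[[0,0,0.002],0,0]]'
```

```text
clock: 42.55
tool_pos: [0.4504, -0.3245, 0.1766]
tcp_rot: [3.141, 0.0, -0.141]
wrist_force: [1.2, -0.7, -1.4]
finger_gap: 0.146
clock: 43.22
tool_pos: [0.4524, -0.3234, 0.0416]
tcp_rot: [3.141, -0.002, -0.141]
wrist_force: [-0.6, -0.0, -2.0]
finger_gap: 0.144
clock: 43.38
tool_pos: [0.4523, -0.3235, 0.04]
tcp_rot: [3.14, -0.002, -0.141]
wrist_force: [-0.4, -0.2, -2.5]
finger_gap: 0.148
```

```bash
python3 -m creep '[[[-0.002,0.006,0],0,0],[[-0.003,0.012,0],0,0],[[-0.003,0.012,0.003],0,0],[[-0.003,0.012,0.006],0,0],[[-0.003,0.012,0.006],0,0]]'; python3 -m creep '[[[0,0,0.0015],0,0],[[0,0,0.0015],0,0]]'; python3 -m creep '[[[0,0,0.0015],0,0],[[0,0,0.0015],0,0]]'
```

```text
clock: 43.8
tool_pos: [0.4465, -0.3357, 0.0338]
tcp_rot: [3.14, -0.0, -0.143]
wrist_force: [-3.5, -0.5, 3.8]
finger_gap: 0.145
clock: 43.97
tool_pos: [0.4463, -0.3357, 0.0336]
tcp_rot: [3.14, 0.0, -0.143]
wrist_force: [-6.9, 2.1, 15.4]
finger_gap: 0.147
clock: 44.13
tool_pos: [0.4459, -0.3357, 0.0331]
tcp_rot: [3.14, 0.001, -0.143]
wrist_force: [-10.6, 4.3, 23.0]
finger_gap: 0.147
```

On the mat. I'll ease off, release, retreat, and check everything.

```bash
python3 -m creep '[[[0,0,-0.003],0,0],[[0,0,-0.003],0,0.4],[[0,0,-0.003],0,0.5],[[0,0,-0.003],0,0.6],[[0,0,-0.03],0,0.8],[[0,0,-0.07],0,0.8],[[0,0,-0.11],0,0.8],[[0,0,-0.15],0,0.8],[[-0.03,0.03,-0.18],0,0.8],[[-0.06,0.06,-0.2],0,0.8]]'
python3 -m creep '[[[-0.05,0.05,0],0,0.8],[[-0.05,0.05,0],0,0.8],[[-0.05,0.05,0],0,0.8],[[-0.05,0.05,0],0,0.8]]'
python3 - <<'E'
from h import *
t=cam("top"); s=cam("scene")
a=cv2.resize(t["image"][90:250,150:490],(680,320),interpolation=2); b=cv2.resize(s["image"][130:320,170:490],(480,285),interpolation=2)
c=np.zeros((605,680,3),np.uint8);c[:320]=a;c[320:,:480]=b;cv2.imwrite("pics/fin.png",c[:600,:,::-1])
for n,f in(("top",t),("scene",s)):
  for l in["full_tray","full_lug","cap_tray","red_pin","yellow_pin","coupon0","crank_grip"]: print(n,l,[(round(d["p"],2),np.round(d["pixel"]).tolist()) for d in env.place_of(l,f)][:4])
E
```

```text
clock: 44.97
tool_pos: [0.3929, -0.3762, 0.2258]
tcp_rot: [3.14, -0.005, -0.134]
wrist_force: [0.1, -1.0, 0.0]
finger_gap: 0.801
clock: 45.3
tool_pos: [0.3315, -0.4207, 0.2223]
tcp_rot: [-3.141, 0.001, -0.146]
wrist_force: [0.8, 1.2, -0.9]
finger_gap: 0.799
top full_tray [(0.89, [205.0, 446.0])]
top full_lug [(0.92, [205.0, 451.0])]
top cap_tray [(0.98, [155.0, 307.0])]
top red_pin [(0.78, [242.0, 257.0]), (0.56, [186.0, 182.0])]
top yellow_pin [(0.46, [188.0, 206.0]), (0.44, [152.0, 287.0])]
top coupon0 [(0.84, [157.0, 306.0]), (0.61, [156.0, 295.0]), (0.58, [163.0, 318.0])]
top crank_grip [(0.93, [135.0, 368.0])]
scene full_tray [(0.69, [178.0, 222.0])]
scene full_lug [(0.96, [163.0, 218.0])]
scene cap_tray [(0.61, [123.0, 261.0]), (0.6, [242.0, 319.0])]
scene red_pin [(0.56, [290.0, 455.0])]
scene yellow_pin [(0.63, [264.0, 340.0])]
scene coupon0 [(0.85, [238.0, 309.0]), (0.57, [246.0, 320.0]), (0.54, [248.0, 329.0])]
scene crank_grip [(0.56, [240.0, 256.0]), (0.26, [264.0, 319.0]), (0.25, [222.0, 334.0])]
```

View pics/fin.png

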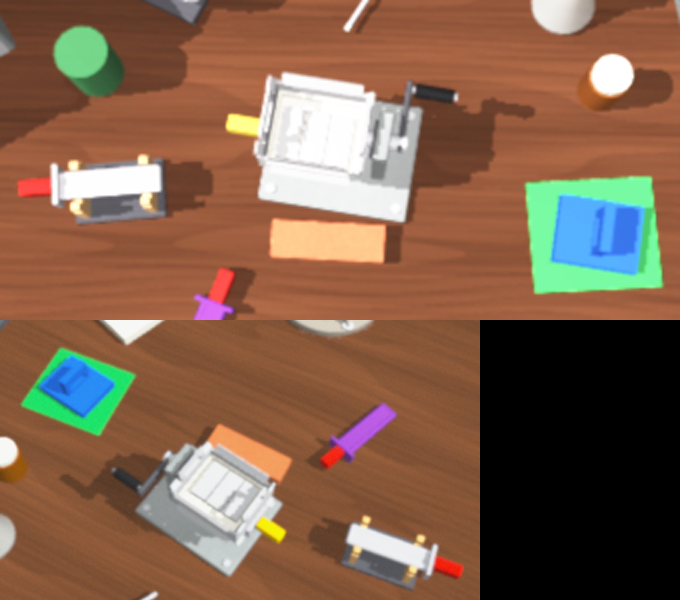

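```bash
python3 -c "
from plant import env
print(env.hand_in(), env.sense()['clock'])"
```

```text
the job is handed in; nothing more can be done
the job is handed in; nothing more can be done
```

The job is done and handed in at about 45 s on the robot clock. The three coupons are turned over into the white tray, which is still pinned in the turner by the yellow pin.

I capped the blue tray with the smaller white one and pushed the yellow pin home until its head met the ear (about 6 N). Then I cranked the frame to its far stop, where it pushed back with 23 N. I pulled the red pin out, laid it in the rest with its grip pointing the way the yellow one's did, and set the blue tray mouth down near the middle of the mat.

- **Final pictures:** the top and scene views agree. They show the coupons in the white tray, the yellow grip against the ear, the red pin in the rest and the blue tray lug up on the mat. The bystanders in view and the purple look-alike pin are where they were.
- **Not checked again:** I did not measure after the crank turn whether the yellow pin was still fully home, only judged it from the picture.
- **Disagreements:** the wrist camera was about 1 mm off sideways, and the first estimate of the turner's middle was about 2 mm off. I corrected the camera offset by nudging, and the pin and lug slots had enough play for the rest. The networks also mixed up the look-alikes at times, so I went by the pictures.

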